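Close and lock the wax injector's pot

ROBOT

A 7-joint arm with a two-finger parallel gripper is mounted at the origin on the work surface. World frame = base frame: x ahead of the robot, y to its left, z up, the work surface at z = 0. Lengths are in m, angles in rad, forces in N, time in s.
With the tool pointing down it reaches from about 0.375 to 0.925 m from the base axis. Payload 3.1 kg.
Tool frame: the origin (TCP) lies on the centre line of the jaws, within the pads' length; the fingertips stand 14 mm ahead of it and the grasp point (between the pads) lies 5 mm behind it; z points along the fingers, y is the line along which they close (so a half turn about z gives the same grasp; the last joint's range is limited). The gripper opens to 85 mm and grips with 20 to 120 N. Pads are 22 mm wide; open, the fingers measure 114 mm over their backs; the gripper's body (76 mm by 85 mm) begins 54 mm behind the grasp point. The pads swing forward as they close: fully open they stand 13 mm farther back than shut.
Start: joints at [-1.326, 0.383, 0.044, 1.598, -0.018, 1.161, -0.05], TCP at [0.218, 0.612, 0.245] pointing down, gripper open.
Joint ranges: [-2.61, 2.61], [-0.41, 2.15], [-1.48, 1.57], [0, 2.5], [-1.57, 4.71], [0.05, 1.97], [-2.85, 2.85]. Speed limits (rad/s): [2.79, 2.79, 3.14, 3.14, 3.14, 3.14, 3.14].

INTERFACE

Orientations are given as a unit quaternion [x, y, z, w].
In Python, from bench import ctrl gives the robot as it stands. Calls block until the motion is done:
- ctrl.move_ptp(position, orientation): joint-space move of the TCP to a pose.
- ctrl.movel(position, orientation=None, speed=0.15): straight line of the TCP; orientation=None keeps the orientation; speed is the mean speed in m/s.
- ctrl.move_j(angles): joint-space move.
- ctrl.move_gripper(opening, effort=None): finger opening in m; effort is the grip in N (None keeps the last); returns when the fingers have stopped.
- ctrl.pause(seconds).
- ctrl.inverse_kinematics(position, orientation): joint angles nearest the present ones, or None.
- ctrl.read_camera(name): name is "scene" or "top" or "wrist"; returns (picture, depth): 480x640x3 uint8, red, green, blue; 480x640 float32, m along the optical axis (not along the pixel's ray), 0 where there is no reading.
- ctrl.camera_params(name): a dict with "K" (3x3 intrinsics, pixels), "camera_from_world" (4x4, takes a point from world to camera coordinates). Camera axes: x right, y down, z forward; pixel columns grow to the right and rows downward; lengths in m; the calibration is good to about 2 mm. The wrist camera is an equidistant fisheye: a pixel r from the principal point sees the ray r / f radians off the axis. A picture is of the moment at which its call begins: read the wrist's pose just before it. camera_params takes no time and is no camera call; for the wrist camera it gives the pose at the moment of the call.
A pose or a line that the arm cannot do raises ctrl.MotionError and nothing moves.
- ctrl.sign_off(): hands the job in; it is judged then, once.
Trained networks look in the newest picture that a camera, given by its name, has taken for a name from the list of things; names that differ only in an ending like _2 or _b are one class to them, and where a whole thing is asked for, a point or a joint stands for the part that bears it (a point fixed in the world has none). Each returns a list of dicts, best first, with "score" (0 to 1); they miss things now and then, are a little off and sometimes report something else, mostly with a low value. They report only what shows in the picture. A call takes as long as a camera call.
- ctrl.look_for(camera, name): "rect" ([left, top, right, bottom] in pixels, round what is visible of it).
- ctrl.outline_of(camera, name): "region" (480x640 bool, what is visible of it) and "rect" ([left, top, right, bottom] in pixels, round what is visible of it).
Readings, each from a call of its own:
- ctrl.read_time_s(): time.
- ctrl.read_qpos(): joint angles.
- ctrl.read_joint_vel(): joint speeds.
- ctrl.read_effort(): joint torques, N m.
- ctrl.read_eef_pos(): TCP position.
- ctrl.read_tcp_rot(): TCP orientation.
- ctrl.read_ft_force(): force on the tool from outside, world axes, zero at the start.
- ctrl.read_ft_torque(): the same for the moment, N m.
- ctrl.read_finger_gap(): finger opening in m.
- ctrl.read_grasp_force(): force on a finger pad.
Only numpy, scipy, OpenCV 4.12 (cv2) and the standard library are available. Lean on these libraries where they do the work, as an engineer would, in place of code of your own. Each camera call takes 0.05 s, during which the arm holds its last target. There are 200 camera calls.

TASK

Get the wax injector ready for air pressure: swing its lid fully down on the pot, turn the brass lock ring clockwise by its black lever until the white line on its tab meets the red mark, then push the orange wing knob fully down and give it a full quarter turn clockwise so that it stays down. Leave the other things on the bench where they lie.

Things in the scene. Friction and masses are not known exactly. Their poses are not given: they have to be found in the camera images.
- injector: Wax injector, fixed: grey cabinet 220 x 220 mm, 106 mm high, front panel (gauge, dial, brass nozzle) on its -x side; a round steel pot (140 mm across, rim 170 mm above the bench) stands up from its middle. Origin on the bench under the pot's centre; its z axis is the axis of pot and (lid shut) ring. The lid hinges on the +y side.
- lid_hinge (a point): Middle of the lid's hinge axis, which runs along the injector's x axis, 100 mm from the pot's axis on its +y side, 178 mm above the bench.
- lid (a joint): Angle of the round aluminium lid (144 mm across), rad: 0 shut on the pot (stop; its dome is then 190 mm above the bench), growing as it opens up and over the hinge, to 1.25. Starts at 0.55 to 1.0. A stiff hinge: the lid stays where it is left; up to 10 N at the bar moves it.
- lid_bar (a point): Middle of the lid's handle, a round steel bar 14 mm thick, parallel to the hinge, 66 mm free between its posts, 33 mm clear over the dome. It is 145 mm from the hinge axis along the lid (45 mm past the pot's centre) and 52 mm from it square to the lid, and swings with the lid; shut, it is 230 mm above the bench.
- ring (a joint): Angle of the captive brass lock ring (172 mm across) carried by the lid, rad, growing clockwise from above: 0 open (stop), 0.87 locked (white line meets red mark), 1.08 stop past the mark. Starts at 0 to 0.25. Its lugs let the lid shut only while it is near the open end (below 0.35) and hold it down when locked. Stays where it is left; about 3 N at the lever turns it.
- lever_grip (a point): Middle of the upright black round grip on the ring's lever: 20 mm thick, 58 mm tall, top 22 mm above this point, 118 mm from the ring's axis; the flat brass arm under it is 35 mm below this point. Lid shut, 222 mm above the bench. It starts over the cabinet's front right (-x, -y) and sweeps over the front as the ring turns clockwise.
- ring_pointer (a point): Outer end of the white line on the ring's brass lock tab (tab 42 x 38 mm), 122 mm from the ring's axis. At the locked mark it points straight at the red mark.
- lock_socket (a point): Middle of the mouth of the steel socket for the wing knob, fixed 102 mm from the pot's axis, 25 degrees from the injector's +x axis towards -y, 153 mm above the bench; its slot is radial, 15 mm wide. The red mark (6 mm wide, on a white-topped post 186 mm high) stands 32 mm farther out on the same radius.
- press (a joint): How far the wing knob is pushed down, m: 0 up (sprung), 0.0165 fully down (stop). The spring takes 2 N at first, 8 N at the bottom. It goes down only with the ring within about 0.03 rad of 0.87 and the wing not yet turned (below 0.15); let go unturned it springs up, let go after the quarter turn it stays down at about 0.013.
- turn (a joint): Turn of the wing knob on its stem, rad, clockwise from above: 0 (stop; wing's long side points radially, along the line from the pot's axis) to 1.57 (stop; wing across that line). Starts 0 to 0.08. Light friction, stays where it is left.
- knob_grip (a point): Centre of the orange wing knob's grip, on the knob's upright axis: a bar 50 mm long, 14 mm thick, 28 mm tall, top 12 mm above this point; this point's x axis runs along the bar. 102 mm from the ring's axis, in line with ring_pointer. Lid shut: 228 mm above the bench while up, 212 mm fully down; the brass tab's top is then 28 mm below it.
- mould: Bystander: blue rubber mould between two aluminium plates, 84 x 64 x 42 mm, loose. Origin at the middle of its underside.
- finial: Bystander: turned brass finial 56 mm across, 102 mm tall, standing loose. Origin at the middle of its foot.
- hammer: Bystander: hammer 220 mm long, lying loose along its own x axis.
- sunburst: Bystander: flat brass sunburst with a glass centre, 160 mm across, 12 mm high, lying loose. Origin at the middle of its underside.

How it is judged:
On the way, in this order (a step that is already met when the one before it is completed fails the run):
1. the lid is shut on the pot (lid below 0.03 rad) (value of joint lid below 0.03 rad), for 0.2 s.
2. the lock ring is at its mark (0.80 to 0.94 rad), the lid shut (value of joint ring between 0.8 and 0.94 rad and value of joint lid below 0.03 rad), for 0.2 s.
At the end, for the whole second after the job is handed in: Lid shut (below 0.03 rad), lock ring at its mark (0.80 to 0.94 rad), wing knob staying down on its own (over 10 mm) and turned clockwise by over 1.2 rad, all at rest, nothing touched (all of step 2 and value of joint press above 0.01 m and value of joint turn above 1.2 rad and velocity of joint each of ring, turn below 0.05 rad/s).
It fails at once if the mould is moved by more than 30 mm (distance of mould from where it was at the start of the episode above 0.03 m).
It fails at once if the finial is moved by more than 30 mm (distance of finial from where it was at the start of the episode above 0.03 m).
It fails at once if the hammer is moved by more than 30 mm (distance of hammer from where it was at the start of the episode above 0.03 m).
It fails at once if the sunburst is moved by more than 30 mm (distance of sunburst from where it was at the start of the episode above 0.03 m).
It also fails if it takes over 54 s, if anything falls off the work surface, if the arm or the gripper's body presses on something with over 40 N, if the wrist force passes 120 N, or if a joint passes its speed limit or range.

## Working session

There is one attempt and no reset: what is moved stays moved. The work goes in short steps, each a Python script; the robot and the scene stay as the last script left them, time stands still between calls to the robot, and variables do not carry over. Pictures are saved under pics/ and viewed, at most 10 in all, crops included, and the job is handed in when it is done.

```bash
mkdir -p pics; ls; python3 - <<'E'
from bench import ctrl
import cv2,numpy as np
for c in ("scene","top"):
    p,d=ctrl.read_camera(c)
    cv2.imwrite(f"pics/{c}0.png",p[:,:,::-1])
    np.savez(f"{c}0.npz",p=p,d=d,**ctrl.camera_params(c))
    P=ctrl.camera_params(c); print(c,np.round(P["K"],1).tolist(),np.round(P["camera_from_world"],3).tolist())
    for n in ("injector","lid","lid_bar","ring","lever_grip","ring_pointer","knob_grip","lock_socket","mould","finial","hammer","sunburst"):
        try:
            r=ctrl.look_for(c,n)
            print(n,[(np.round(x["rect"]).tolist(),round(x["score"],2)) for x in r[:2]])
        except Exception as e: print(n,e)
print(ctrl.read_time_s(),ctrl.read_tcp_rot())
E
```

```text
bench.py
pics
scene [[523.7, 0.0, 320.0], [0.0, 523.7, 230.7], [0.0, 0.0, 1.0]] [[0.077, 0.997, 0.008, -0.046], [0.871, -0.064, -0.488, -0.445], [-0.486, 0.045, -0.873, 1.801], [0.0, 0.0, 0.0, 1.0]]
injector [([290.0, 155.0, 380.0, 293.0], 0.66)]
lid [([305.0, 156.0, 380.0, 258.0], 0.9), ([157.0, 187.0, 192.0, 256.0], 0.17)]
lid_bar [([306.0, 154.0, 380.0, 253.0], 0.9), ([290.0, 158.0, 379.0, 292.0], 0.32)]
ring [([310.0, 154.0, 377.0, 253.0], 0.67)]
lever_grip [([310.0, 158.0, 379.0, 257.0], 0.78), ([308.0, 154.0, 380.0, 257.0], 0.6)]
ring_pointer [([310.0, 155.0, 382.0, 258.0], 0.83)]
knob_grip [([360.0, 229.0, 382.0, 244.0], 0.76)]
lock_socket [([289.0, 155.0, 377.0, 292.0], 0.72), ([306.0, 157.0, 379.0, 257.0], 0.28)]
mould [([244.0, 239.0, 276.0, 275.0], 0.8), ([158.0, 186.0, 191.0, 253.0], 0.15)]
finial [([391.0, 225.0, 409.0, 253.0], 0.97)]
hammer [([158.0, 185.0, 190.0, 253.0], 0.65), ([360.0, 227.0, 382.0, 247.0], 0.16)]
sunburst [([430.0, 182.0, 480.0, 216.0], 0.79)]
top [[551.5, 0.0, 318.1], [0.0, 551.5, 237.0], [0.0, 0.0, 1.0]] [[0.016, -1.0, 0.012, -0.025], [-0.981, -0.0
[... 201 characters left out ...]
0], 0.71), ([260.0, 165.0, 324.0, 258.0], 0.34)]
ring [([261.0, 169.0, 324.0, 260.0], 0.77), ([250.0, 165.0, 341.0, 285.0], 0.19)]
lever_grip [([262.0, 167.0, 327.0, 260.0], 0.94)]
ring_pointer [([263.0, 166.0, 324.0, 257.0], 0.59)]
knob_grip [([257.0, 169.0, 277.0, 193.0], 0.8)]
lock_socket [([255.0, 168.0, 341.0, 286.0], 0.92)]
mould [([360.0, 215.0, 391.0, 254.0], 0.93), ([251.0, 167.0, 341.0, 286.0], 0.59)]
finial [([220.0, 227.0, 239.0, 252.0], 0.69), ([442.0, 248.0, 486.0, 329.0], 0.59)]
hammer [([444.0, 250.0, 484.0, 329.0], 0.56)]
sunburst [([130.0, 257.0, 184.0, 312.0], 0.79), ([259.0, 168.0, 277.0, 191.0], 0.74)]
1.3 [ 1.70564025e-01  9.85346595e-01  8.57724301e-06 -2.83390611e-06]
```

```bash
python3 - <<'E'
import cv2,numpy as np
a=cv2.imread("pics/scene0.png")[130:310,220:420];b=cv2.imread("pics/top0.png")[150:300,200:400]
a=cv2.resize(a,(400*1,360),interpolation=cv2.INTER_CUBIC);b=cv2.resize(b,(480,360),interpolation=cv2.INTER_CUBIC)
a=cv2.resize(cv2.imread("pics/scene0.png")[130:310,270:400],(390,540),interpolation=cv2.INTER_CUBIC)
b=cv2.resize(cv2.imread("pics/top0.png")[140:300,230:360],(400,492),interpolation=cv2.INTER_CUBIC)
o=np.zeros((540,790,3),np.uint8);o[:,:390]=a;o[:492,390:]=b
cv2.imwrite("pics/crop0.png",o)
d=np.load("top0.npz");D=d["d"];K=d["K"];T=np.linalg.inv(d["camera_from_world"])
v,u=np.mgrid[165:295,245:345]
z=D[165:295,245:345]
P=np.stack([(u-K[0,2])/K[0,0]*z,(v-K[1,2])/K[1,1]*z,z],-1)@T[:3,:3].T+T[:3,3]
m=abs(P[...,2]-.106)<.006
q=P[m][:,:2].astype(np.float32);print(m.sum());print(cv2.minAreaRect(q)); print(P[...,2].max())
np.save("P.npy",P)
E
```

```text
2431
((0.5922720432281494, 0.034749217331409454), (0.232389435172081, 0.22017277777194977), 0.9450528025627136)
1.5235812163911349
```

View pics/crop0.png

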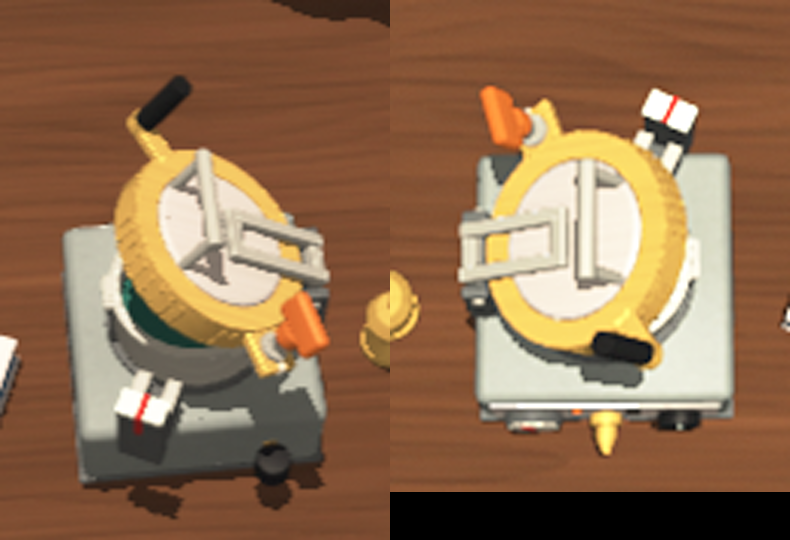

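View pics/top0.png

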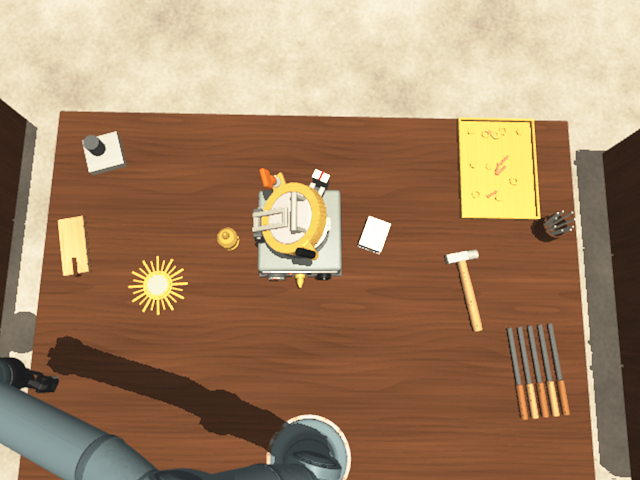

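```bash
cat > vis.py <<'E'
import cv2,numpy as np
def cloud(d,K,T):
    v,u=np.mgrid[0:480,0:640]
    return np.stack([(u-K[0,2])/K[0,0]*d,(v-K[1,2])/K[1,1]*d,d],-1)@np.linalg.inv(T)[:3,:3].T+np.linalg.inv(T)[:3,3]
def onplane(u,v,K,T,z):
    Ti=np.linalg.inv(T);r=Ti[:3,:3]@np.array([(u-K[0,2])/K[0,0],(v-K[1,2])/K[1,1],1]);o=Ti[:3,3]
    return (o+r*(z-o[2])/r[2])
def proj(p,K,T):
    q=np.asarray(p)@T[:3,:3].T+T[:3,3];return np.stack([q[...,0]/q[...,2]*K[0,0]+K[0,2],q[...,1]/q[...,2]*K[1,1]+K[1,2]],-1)
E
python3 - <<'E'
from vis import *
for c,box in (("top",(165,295,245,345)),("scene",(150,300,285,395))):
    s=np.load(c+"0.npz");K,T,p,D=s["K"],s["camera_from_world"],s["p"].astype(int),s["d"]
    P=cloud(D,K,T);B=np.zeros((480,640),bool);B[box[0]:box[1],box[2]:box[3]]=1
    r,g,b=p[...,0],p[...,1],p[...,2]
    red=B&(r>140)&(g<80)&(b<80)
    org=B&(r>170)&(g>60)&(g<140)&(b<70)&(r-g>90)&(P[...,2]>.19)
    blk=B&(r<70)&(g<70)&(b<70)&(P[...,2]>.2)
    for n,m in (("red",red),("org",org),("blk",blk)):
        q=P[m];print(c,n,m.sum(),np.median(q,0).round(4),q.min(0).round(3),q.max(0).round(3))
    vv,uu=np.nonzero(red);print(" red on z=.186",onplane(uu.mean(),vv.mean(),K,T,.186).round(4))
    # lid plane: pale pixels high
    w=B&(np.ptp(p,axis=-1)<45)&(r>190)&(P[...,2]>.2)
    q=P[w];best=None;rng=np.random.default_rng(0)
    for _ in range(400):
        a=q[rng.choice(len(q),3,False)];n=np.cross(a[1]-a[0],a[2]-a[0]);L=np.linalg.norm(n)
        if L<1e-5: continue
        n/=L;i=abs((q-a[0])@n)<.003
        if best is None or i.sum()>best.sum():best=i
    a=q[best];cc=a.mean(0);n=np.linalg.svd(a-cc)[2][2];n*=np.sign(n[2]);print(" lid plane",best.sum(),len(q),cc.round(4),n.round(3),"angle",np.arctan2(np.hypot(*n[:2]),n[2]))
    # cabinet top edges
    m=B&(abs(P[...,2]-.106)<.005);q=P[m][:,:2]
    for ang in np.deg2rad([-4,-3,-2,-1,0,1,2,3,4]):
        R=np.array([[np.cos(ang),np.sin(ang)],[-np.sin(ang),np.cos(ang)]]);t=q@R.T
        h=[np.histogram(t[:,k],bins=np.arange(t[:,k].min()-.004,t[:,k].max()+.004,.002))[0] for k in(0,1)]
        print(round(np.rad2deg(ang)),[np.percentile(t[:,k],[.3,99.7]).round(4).tolist() for k in (0,1)],np.ptp(t,axis=0).round(4))
E
```

```text
top red 17 [ 0.7147 -0.0146  0.1802] [ 0.461 -0.024 -0.005] [0.731 0.135 0.19 ]
top org 137 [0.6775 0.1071 0.2566] [ 0.285 -0.003  0.238] [0.703 0.128 1.524]
top blk 141 [0.4885 0.015  0.3176] [ 0.482 -0.005  0.221] [0.503 0.04  0.332]
 red on z=.186 [0.6384 0.0379 0.186 ]
 lid plane 870 1691 [0.5855 0.0539 0.2462] [-0.011  0.557  0.83 ] angle 0.5909565968948629
-4 [[0.4695, 0.7015], [-0.0394, 0.1884]] [0.2405 0.2327]
-3 [[0.4719, 0.7016], [-0.0484, 0.1768]] [0.238  0.2297]
-2 [[0.4739, 0.7014], [-0.0574, 0.1651]] [0.2363 0.2265]
-1 [[0.4758, 0.7011], [-0.0667, 0.1538]] [0.2349 0.2233]
0 [[0.4774, 0.7006], [-0.0759, 0.1427]] [0.2336 0.2205]
1 [[0.4785, 0.7], [-0.0852, 0.1313]] [0.2324 0.2202]
2 [[0.4788, 0.6991], [-0.0954, 0.12]] [0.2328 0.221 ]
3 [[0.4786, 0.7001], [-0.1064, 0.1109]] [0.2336 0.2233]
4 [[0.4779, 0.701], [-0.1177, 0.1023]] [0.2344 0.2255]
scene red 16 [ 0.7051 -0.0148  0.187 ] [ 0.621 -0.023  0.155] [0.722 0.144 0.255]
scene org 169 [0.685  0.1083 0.2553] [0.661 0.093 0.234] [0.705 0.128 0.267]
scene blk 152 [0.4979 0.015  0.3126] [ 0.479 -0.063  0.274] [1.266 0.037 1.355]
 red on z=.186 [0.6921 0.0429 0.186 ]
 lid plane 654 1129 [0.5981 0.0537 0.2466] [-0.009  0.556  0.831] angle 0.5902020315236506
-4 [[0.4775, 0.7221], [-0.0394, 0.1904]] [0.2558 0.2313]
-3 [[0.4805, 0.7228], [-0.0483, 0.1785]] [0.2536 0.2282]
-2 [[0.4831, 0.7232], [-0.057, 0.1666]] [0.2514 0.2254]
-1 [[0.4838, 0.7233], [-0.0656, 0.155]] [0.2491 0.2226]
0 [[0.4842, 0.7232], [-0.0747, 0.1434]] [0.2467 0.2198]
1 [[0.4837, 0.7228], [-0.0843, 0.1316]] [0.2442 0.2181]
2 [[0.4826, 0.7223], [-0.0948, 0.1205]] [0.2434 0.2181]
3 [[0.4815, 0.7215], [-0.106, 0.1092]] [0.2437 0.2211]
4 [[0.4797, 0.7205], [-0.1172, 0.0992]] [0.2441 0.2242]
```

```bash
python3 - <<'E'
from vis import *
for c,rb in (("top",(165,185,310,335)),("scene",(255,275,305,335))):
    s=np.load(c+"0.npz");K,T,p,D=s["K"],s["camera_from_world"],s["p"].astype(int),s["d"]
    P=cloud(D,K,T);print(c,"cam",np.linalg.inv(T)[:3,3].round(3))
    r,g,b=p[...,0],p[...,1],p[...,2]
    B=np.zeros((480,640),bool);B[rb[0]:rb[1],rb[2]:rb[3]]=1
    red=B&(r>130)&(r-g>70)&(r-b>70)&(P[...,2]>.175)
    w=(r-g)*red; vv,uu=np.mgrid[0:480,0:640]
    print("red",red.sum(),P[red].round(3).tolist()[:12],onplane((uu*w).sum()/w.sum(),(vv*w).sum()/w.sum(),K,T,.186).round(4))
    top=B&(r>180)&(abs(P[...,2]-.186)<.006);print("post top",top.sum(),P[top].mean(0).round(4),P[top].min(0).round(4),P[top].max(0).round(4),cv2.minAreaRect(P[top|red][:,:2].astype(np.float32)))
    B[:]=0;B[150:300,245:395]=1
    m=B&(abs(P[...,2]-.106)<.004)&(r<215);q=P[m]
    for lo in np.arange(-.07,.15,.02):
        k=q[(q[:,1]>lo)&(q[:,1]<lo+.02)]
        if len(k)>3: print("y%.2f x %.3f %.3f"%(lo+.01,k[:,0].min(),k[:,0].max()),end="; ")
    print()
    for lo in np.arange(.47,.72,.02):
        k=q[(q[:,0]>lo)&(q[:,0]<lo+.02)]
        if len(k)>3: print("x%.2f y %.3f %.3f"%(lo+.01,k[:,1].min(),k[:,1].max()),end="; ")
    print()
    # pot rim steel
    m=B&(abs(P[...,2]-.170)<.003)&(P[...,1]<.03)&(abs(P[...,0]-.59)<.08);q=P[m];print("rim",len(q))
    if len(q)>8:
        A=np.c_[2*q[:,:2],np.ones(len(q))];x=np.linalg.lstsq(A,(q[:,:2]**2).sum(1),rcond=None)[0];print(x[:2].round(4),np.sqrt(x[2]+x[0]**2+x[1]**2))
    # yellow ring circle in lid plane
    n=np.array([-.01,.557,.83]);n/=np.linalg.norm(n);o=np.array([.592,.0538,.2464]) 
    y=B&(r>170)&(g>120)&(b<130)&(r-b>70)&(P[...,2]>.17);h=(P-o)@n;q=P[y];hh=h[y]
    print("ring h pct",np.percentile(hh,[5,25,50,75,95]).round(4))
    e1=np.array([1,0,0])-n*n[0];e1/=np.linalg.norm(e1);e2=np.cross(n,e1)
    k=(hh>np.percentile(hh,60)-.004);u=np.c_[(q[k]-o)@e1,(q[k]-o)@e2]
    H=cv2.convexHull(u.astype(np.float32))[:,0]
    from scipy.optimize import least_squares
    f=least_squares(lambda z:np.hypot(*(H-z[:2]).T)-.086,[0,0],loss="soft_l1",f_scale=.002)
    C=o+f.x[0]*e1+f.x[1]*e2;print("ringC",C.round(4),np.abs(f.fun).mean())
E
```

```text
top cam [ 0.285 -0.003  1.524]
red 17 [[0.721, -0.022, 0.187], [0.721, -0.024, 0.188], [0.718, -0.022, 0.187], [0.719, -0.024, 0.185], [0.717, -0.019, 0.184], [0.716, -0.022, 0.187], [0.715, -0.02, 0.181], [0.713, -0.022, 0.187], [0.711, -0.017, 0.185], [0.71, -0.02, 0.188], [0.707, -0.017, 0.19], [0.709, -0.02, 0.184]] [ 0.7114 -0.0192  0.186 ]
post top 130 [ 0.7103 -0.0193  0.1848] [ 0.6934 -0.04    0.1802] [0.7271 0.0032 0.1917] ((0.710181713104248, -0.01929117552936077), (0.04022294282913208, 0.023625928908586502), 67.00806427001953)
y-0.06 x 0.483 0.696; y-0.04 x 0.482 0.699; y-0.02 x 0.480 0.707; y0.00 x 0.482 0.708; y0.02 x 0.481 0.515; y0.04 x 0.479 0.517; y0.06 x 0.478 0.522; y0.08 x 0.478 0.525; y0.10 x 0.478 0.688; y0.12 x 0.477 0.692; y0.14 x 0.480 0.692; 
x0.48 y -0.073 0.137; x0.50 y -0.076 0.140; x0.52 y -0.076 0.138; x0.54 y -0.076 0.139; x0.56 y -0.076 0.144; x0.58 y -0.076 -0.039; x0.60 y -0.075 -0.067; x0.62 y -0.073 -0.038; x0.64 y -0.072 0.142; x0.66 y -0.072 0.143; x0.68 y -0.072 0.144; x0.70 y -0.072 0.136; 
rim 80
[0.5822 0.008 ] 0.04728719545345825
ring h pct
[... 613 characters left out ...]
1721077), 63.755615234375)
y-0.06 x 0.484 0.698; y-0.04 x 0.483 0.715; y-0.02 x 0.484 0.723; y0.00 x 0.649 0.725; y0.02 x 0.654 0.697; y0.04 x 0.653 0.699; y0.06 x 0.650 0.697; y0.08 x 0.646 0.697; y0.10 x 0.650 0.696; y0.12 x 0.627 0.696; y0.14 x 0.478 0.694; 
x0.48 y -0.071 0.138; x0.50 y -0.075 -0.027; x0.52 y -0.075 -0.028; x0.54 y -0.074 -0.037; x0.56 y -0.072 -0.044; x0.58 y -0.073 -0.035; x0.60 y -0.072 -0.034; x0.62 y -0.073 0.126; x0.64 y -0.071 0.143; x0.66 y -0.072 0.143; x0.68 y -0.071 0.144; x0.70 y -0.069 0.142; x0.72 y -0.038 0.000; 
rim 158
[0.592  0.0253] 0.06221419574893742
ring h pct [-0.0257 -0.0075 -0.0037 -0.0018  0.0447]
ringC [0.5871 0.059  0.2429] 0.07395963782978329
```

```bash
cat > geo.py <<'E'
import numpy as np
from scipy.spatial.transform import Rotation as Ro
C=np.array([.588,.0345,0.]);YAW=.024
RZ=Ro.from_euler("z",YAW)
def w(p): return C+RZ.apply(p)
def inj(p): return RZ.inv().apply(np.asarray(p)-C)
H=np.array([0,.1,.178])
def unlid(p,a): # world point on open lid -> injector frame with lid shut
    return Ro.from_euler("x",a).apply(inj(p)-H)+H
def bar(a): return w(H+Ro.from_euler("x",-a).apply([0,-.145,.052]))
def down(ydir): # tool down, jaw line along azimuth ydir (world rad)
    y=np.array([np.cos(ydir),np.sin(ydir),0]);z=np.array([0,0,-1.]);x=np.cross(y,z)
    return Ro.from_matrix(np.c_[x,y,z]).as_quat()
E
python3 - <<'E'
from vis import *; from geo import *; from bench import ctrl
print("bar",bar(.591),bar(0))
for n,p in (("knob",[.6775,.1071,.2566]),("knobS",[.685,.1083,.2553]),("lever",[.4885,.015,.3176]),("leverS",[.4979,.015,.3126])):
    q=unlid(p,.591);print(n,q.round(4),np.hypot(*q[:2]).round(4),np.arctan2(q[1],q[0]).round(3))
for c in("top","scene"):
    s=np.load(c+"0.npz");P=cloud(s["d"],s["K"],s["camera_from_world"]).reshape(-1,3)
    P=P[(abs(P[:,0]-.588)<.08)&(abs(P[:,1]-.04)<.1)&(P[:,2]>.2)]
    q=unlid(P,.591);k=q[(abs(q[:,2]-.234)<.006)&(abs(q[:,0])<.05)&(abs(q[:,1]+.045)<.03)];print(c,len(k),np.median(k,0).round(4),k.min(0).round(3),k.max(0).round(3))
print(ctrl.read_tcp_rot(),ctrl.inverse_kinematics([.218,.612,.45],ctrl.read_tcp_rot()))
for a in (YAW+np.pi/2,YAW-np.pi/2):
    for p in (bar(.591)+[0,0,.13],bar(.591),bar(0)-[0,0,.005]): 
        r=ctrl.inverse_kinematics(p,down(a));print(a,None if r is None else np.round(r,2))
E
```

```text
bar [0.58779438 0.04306583 0.30197276] [ 0.5890799  -0.01048704  0.23      ]
knob [0.0912 0.0317 0.2268] 0.0966 0.334
knobS [0.0987 0.0332 0.2263] 0.1042 0.325
lever [-0.0999 -0.075   0.2287] 0.125 -2.498
leverS [-0.0905 -0.0724  0.2244] 0.1159 -2.467
top 228 [-0.0019 -0.0488  0.2349] [-0.045 -0.057  0.228] [ 0.046 -0.04   0.24 ]
scene 177 [ 0.0028 -0.0484  0.2347] [-0.046 -0.055  0.228] [ 0.046 -0.04   0.238]
[ 1.70564025e-01  9.85346595e-01  8.57724301e-06 -2.83390611e-06] [-1.33602829  0.29188252  0.05826184  1.30272458 -0.01676871  1.54744014
 -0.05184188]
1.5947963267948966 [-0.68  0.18  0.63  1.51 -0.11  1.48  1.55]
1.5947963267948966 [-0.63  0.25  0.58  1.71 -0.14  1.23  1.57]
1.5947963267948966 [-0.59  0.33  0.66  1.79 -0.23  1.09  1.74]
-1.5467963267948965 [-0.85  0.21  0.85  1.52 -0.16  1.49 -1.55]
-1.5467963267948965 [-0.85  0.29  0.85  1.71 -0.23  1.24 -1.49]
-1.5467963267948965 [-0.79  0.4   0.92  1.8  -0.36  1.11 -1.29]
```

```bash
sed -i 's/.588,.0345,0/.588,.033,0/' geo.py; python3 - <<'E'
from geo import *; from bench import ctrl
Q=down(YAW+np.pi/2); a0=.591; off=np.array([0,0,-.005])
ctrl.move_ptp([.35,.35,.47],Q)
ctrl.move_ptp(bar(a0)+[0,0,.13],Q)
ctrl.move_gripper(.04,20)
ctrl.movel(bar(a0)+off,speed=.12)
print(ctrl.read_time_s(),ctrl.read_ft_force())
ctrl.move_gripper(.0,25)
print(ctrl.read_finger_gap(),ctrl.read_grasp_force(),ctrl.read_ft_force())
for a in np.linspace(a0,-.005,8)[1:]:
    ctrl.movel(bar(a)+off,speed=.08); f=ctrl.read_ft_force(); print(round(a,3),f.round(1) if hasattr(f,'round') else f,np.round(ctrl.read_eef_pos()-bar(a)-off,4))
    if np.linalg.norm(f)>60: break
print(ctrl.read_time_s(),ctrl.read_finger_gap())
E
```

```text
5.925 [ 0.41380468  0.96446885 -0.34791316]
0.013015990890669493 24.39881980419159 [-0.15876881  2.32760331  1.47336592]
0.506 [ 1.8  0.8 -2.1] [ 0.0005 -0.     -0.0002]
0.421 [ 4.5  1.7 -3.6] [ 0.0005 -0.     -0.0006]
0.336 [ 4.7  2.4 -3. ] [ 0.0004  0.0001 -0.0007]
0.25 [ 4.2  3.6 -4. ] [ 0.0004  0.0001 -0.0011]
0.165 [ 4.1  3.1 -5. ] [ 0.0004  0.     -0.0017]
0.08 [ 5.5  3.1 -4.4] [ 0.0004  0.0001 -0.0019]
-0.005 [-1.7  8.4 10.1] [0.0004 0.0018 0.0012]
8.4917 0.012855526421541395
```

```bash
python3 - <<'E'
from geo import *; from bench import ctrl; import cv2
p=np.array(ctrl.read_eef_pos())
ctrl.movel(p+[0,0,-.004],speed=.05);ctrl.pause(.2);print(ctrl.read_ft_force(),ctrl.read_eef_pos())
ctrl.move_gripper(.04);ctrl.movel(p+[0,0,.05]);
ctrl.movel(w([-.12,.0,.40]),speed=.3)
ims=[]
for c in("top","scene"):
    im,d=ctrl.read_camera(c);np.savez(c+"1.npz",p=im,d=d,**ctrl.camera_params(c));ims.append(im[:,:,::-1])
a=cv2.resize(ims[1][150:300,280:400],(400,500),interpolation=cv2.INTER_CUBIC);b=cv2.resize(ims[0][150:290,240:352],(400,500),interpolation=cv2.INTER_CUBIC)
cv2.imwrite("pics/c1.png",np.hstack([a,b]))
from vis import *
for c in("top","scene"):
    s=np.load(c+"1.npz");P=cloud(s["d"],s["K"],s["camera_from_world"]);p=s["p"].astype(int);r,g,b=p[...,0],p[...,1],p[...,2]
    B=(abs(P[...,0]-.588)<.16)&(abs(P[...,1]-.033)<.16)
    for n,m in (("org",B&(r>170)&(g>60)&(g<140)&(b<70)&(r-g>90)&(P[...,2]>.2)),("blk",B&(r<70)&(g<70)&(b<70)&(P[...,2]>.2)&(P[...,2]<.26)),("bar",B&(np.ptp(p,axis=-1)<45)&(abs(P[...,2]-.234)<.007))):
        q=inj(P[m]);print(c,n,len(q))
        if len(q)>5:print(np.median(q,0).round(4),q.min(0).round(3),q.max(0).round(3),"az",np.arctan2(*np.median(q,0)[[1,0]]).round(3))
        t=q[q[:,2]>q[:,2].max()-.007] if len(q) else q
        if len(q)>5:print("  top pts",t.mean(0).round(4),np.hypot(*t.mean(0)[:2]).round(4),np.arctan2(*t.mean(0)[[1,0]]).round(3))
print(ctrl.read_time_s())
E
```

```text
[-7.03255162  4.69808624 22.43287128] [ 0.58955427 -0.0103388   0.22529602]
top org 42
[0.0928 0.0416 0.2365] [0.07  0.03  0.214] [0.116 0.053 0.245] az 0.422
  top pts [0.0913 0.0372 0.2399] 0.0986 0.387
top blk 9
[-0.106  -0.0691  0.234 ] [-0.107 -0.072  0.207] [-0.095 -0.066  0.246] az -2.564
  top pts [-0.1012 -0.0689  0.2419] 0.1225 -2.544
top bar 8
[-0.1021 -0.069   0.2398] [-0.107 -0.076  0.234] [-0.095 -0.067  0.241] az -2.547
  top pts [-0.1011 -0.0704  0.2393] 0.1232 -2.533
scene org 42
[0.1017 0.0377 0.2367] [0.075 0.03  0.213] [0.116 0.053 0.242] az 0.355
  top pts [0.102  0.0414 0.238 ] 0.1101 0.386
scene blk 92
[-0.0898 -0.0645  0.2294] [-0.104 -0.073  0.2  ] [-0.083 -0.056  0.249] az -2.519
  top pts [-0.0945 -0.064   0.2447] 0.1141 -2.546
scene bar 182
[ 0.0016 -0.0444  0.2357] [-0.1   -0.074  0.227] [0.075 0.029 0.241] az -1.534
  top pts [-0.0081 -0.0458  0.237 ] 0.0465 -1.745
10.6667
```

View pics/c1.png

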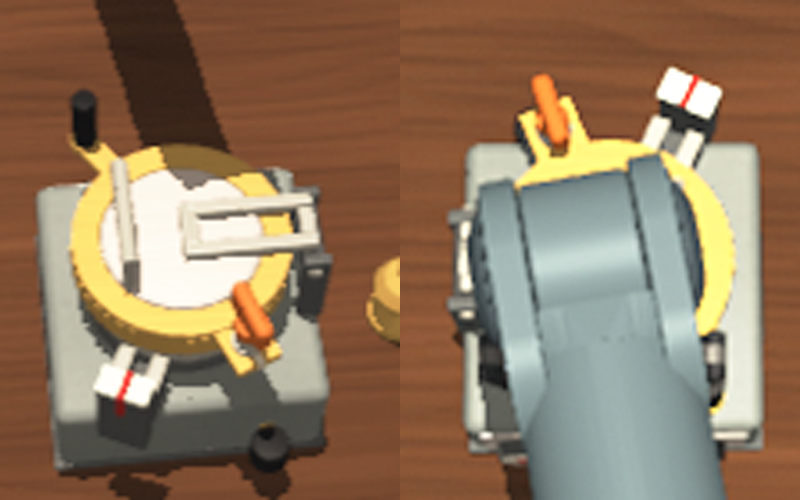

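```bash
cat > mv.py <<'E'
from geo import *; from bench import ctrl
R=.118
def lev(az,z): return w([R*np.cos(az),R*np.sin(az),z])
def Ql(az): return down(YAW+az+3*np.pi/2)
E
python3 - <<'E'
from mv import *
a0=-2.545;a1=a0-.823
for a in (a0,a1): print(ctrl.inverse_kinematics(lev(a,.222),Ql(a)))
ctrl.move_ptp(lev(a0,.33),Ql(a0));ctrl.move_gripper(.06,30)
ctrl.movel(lev(a0,.222),speed=.12);print(ctrl.read_ft_force())
ctrl.move_gripper(0,30);print(ctrl.read_finger_gap(),ctrl.read_ft_force(),ctrl.read_time_s())
for a in np.linspace(a0,a1,7)[1:]:
    ctrl.movel(lev(a,.222),Ql(a),speed=.08); f=np.array(ctrl.read_ft_force());print(a.round(3),f.round(1),np.round(ctrl.read_eef_pos()-lev(a,.222),4))
    if np.linalg.norm(f)>50: break
print(ctrl.read_time_s(),ctrl.read_finger_gap())
E
```

```text
[-0.67740422  0.1181852   0.71622588  2.01848092 -0.09012101  1.03557259
  2.27280268]
[-0.71358876  0.06923989  0.53154205  2.04992954 -0.04085877  1.03231966
  1.20625684]
[ 0.06742418 -0.03908177  0.3058335 ]
0.01940540941114969 [-0.85636033  0.0524557   3.39776021] 13.2667
-2.682 [-1.8  0.1  5.1] [-0.0001  0.0006  0.0006]
-2.819 [-2.2 -1.   5.6] [-0.     -0.0004  0.0006]
-2.956 [-3.4 -0.8  6.6] [-0.0003 -0.0003  0.0006]
-3.094 [-5.1  0.2  7.7] [-0.0006 -0.0001  0.0006]
-3.231 [-4.5  1.2  7.1] [-0.0008  0.0002  0.0006]
-3.368 [-6.2 -0.1  8.4] [-0.0009  0.0006  0.0006]
15.3667 0.019128866096661597
```

```bash
python3 - <<'E'
from mv import *; from vis import *
ctrl.move_gripper(.06);p=np.array(ctrl.read_eef_pos());ctrl.movel(p+[0,0,.1],speed=.2)
AZ=-.436;k=w([.102*np.cos(AZ),.102*np.sin(AZ),.34])
im,d=ctrl.read_camera("scene");np.savez("scene2.npz",p=im,d=d,**ctrl.camera_params("scene"))
ctrl.move_ptp(k,down(YAW+AZ+np.pi/2))
P0=ctrl.camera_params("wrist");iw,dw=ctrl.read_camera("wrist");np.savez("wrist2.npz",p=iw,d=dw,**P0)
print(np.round(P0["K"],1).tolist(),np.linalg.inv(P0["camera_from_world"]).round(3).tolist())
a=cv2.resize(im[200:300,290:400,::-1],(528,480),interpolation=cv2.INTER_CUBIC)
cv2.imwrite("pics/s2.png",a);cv2.imwrite("pics/w2.png",iw[:,:,::-1])
T=ctrl.camera_params("scene");P=cloud(d,T["K"],T["camera_from_world"]);r,g,b=[im[...,i].astype(int) for i in range(3)]
B=(abs(P[...,0]-.588)<.16)&(abs(P[...,1]-.033)<.16)
q=inj(P[B&(r>170)&(g>60)&(g<140)&(b<70)&(r-g>90)&(P[...,2]>.2)]);t=q[q[:,2]>.234];print(len(t),t.mean(0),np.hypot(*t.mean(0)[:2]),np.arctan2(*t.mean(0)[[1,0]]),cv2.fitLine(t[:,:2].astype(np.float32),cv2.DIST_L2,0,.01,.01).T)
print(ctrl.read_time_s())
E
```

```text
[[371.6, 0.0, 317.0], [0.0, 371.6, 236.2], [0.0, 0.0, 1.0]] [[0.401, 0.88, 0.257, 0.615], [0.916, -0.384, -0.114, 0.022], [-0.002, 0.281, -0.96, 0.469], [0.0, 0.0, 0.0, 1.0]]
28 [ 0.10030431 -0.03914941  0.23815134] 0.10767372710292825 -0.3721219438785011 [[ 0.8444426  -0.5356461   0.10030431 -0.03914941]]
17.4667
```

View pics/s2.png

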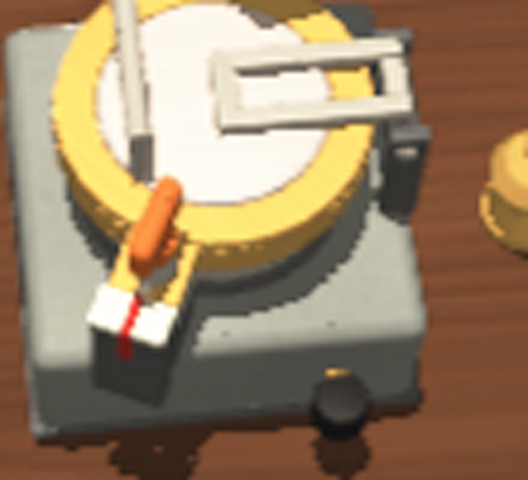

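View pics/w2.png

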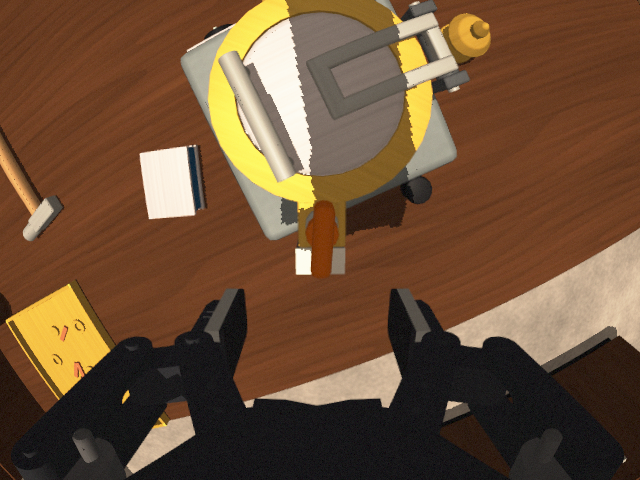

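```bash
cat >> vis.py <<'E'
def fcloud(d,K,T):
    v,u=np.mgrid[0:480,0:640];x=(u-K[0,2])/K[0,0];y=(v-K[1,2])/K[1,1];r=np.hypot(x,y)+1e-9
    k=np.tan(r)/r;c=np.stack([x*k*d,y*k*d,d],-1);Ti=np.linalg.inv(T);return c@Ti[:3,:3].T+Ti[:3,3]
E
python3 - <<'E'
from vis import *; from geo import *
s=np.load("wrist2.npz");P=fcloud(s["d"],s["K"],s["camera_from_world"]);B=np.zeros((480,640),bool);B[195:280,285:360]=1
Q=inj(P.reshape(-1,3)).reshape(P.shape)
def rep(n,m,z=None):
    q=Q[m];(c,sz,an)=cv2.minAreaRect(q[:,:2].astype(np.float32));mm=q.mean(0)
    l=np.linalg.svd(q[:,:2]-q[:,:2].mean(0))[2][0]
    print(n,len(q),mm.round(4),"rect",np.round(c,4),np.round(sz,4),round(an,1),"R,az",np.hypot(*c).round(4),np.arctan2(c[1],c[0]).round(4),"dir",np.arctan(l[1]/l[0]).round(3))
rep("knobtop",B&(Q[...,2]>.233)); rep("knob",B&(Q[...,2]>.22))
p=s["p"].astype(int)
rep("post",B&(abs(Q[...,2]-.186)<.006)&(np.hypot(Q[...,0],Q[...,1])>.118))
y=(abs(Q[...,2]-.199)<.006)&B&(np.hypot(Q[...,0],Q[...,1])>.09);
if y.sum()>10: rep("tab",y)
# pot ring circle: outer yellow points
q=Q[(p[...,0]>150)&(p[...,0]-p[...,2]>80)&(Q[...,2]>.17)&(Q[...,2]<.2)&(np.hypot(Q[...,0],Q[...,1])<.1)]
H=cv2.convexHull(q[:,:2].astype(np.float32))[:,0];print(cv2.minEnclosingCircle(q[:,:2].astype(np.float32)),np.percentile(q[:,2],[5,50,95]))
from scipy.optimize import least_squares
f=least_squares(lambda z:np.hypot(*(H-z[:2]).T)-z[2],[0,0,.086],loss="soft_l1",f_scale=.001);print("ring",f.x)
for zz in (.18,.184,.186,.19): print(zz,(abs(Q[...,2]-zz)<.003)[B].sum(),end=" ")
m=B&(Q[...,2]>.175)&(Q[...,2]<.205)
for R in (.095,.105,.112,.117,.13,.14):
    k=Q[m&(abs(np.hypot(Q[...,0],Q[...,1])-R)<.003)]
    if len(k):a=np.arctan2(k[:,1],k[:,0]);print("R",R,a.min().round(3),a.max().round(3),k[:,2].mean().round(3))
E
```

```text
knobtop 1518 [ 0.0904 -0.0388  0.2433] rect [ 0.0723 -0.0289] [0.0139 0.0971] 62.0 R,az 0.0779 -0.3809 dir -0.463
knob 1595 [ 0.0895 -0.0384  0.2425] rect [ 0.0722 -0.029 ] [0.0139 0.0971] 62.2 R,az 0.0778 -0.3823 dir -0.463
post 848 [ 0.119  -0.0541  0.186 ] rect [ 0.1187 -0.0536] [0.0398 0.0273] 66.4 R,az 0.1303 -0.4239 dir 1.141
((0.004361825995147228, -0.0009543048217892647), 0.0896729901432991) [0.1873247  0.18861367 0.18984539]
ring [0.00054985 0.00167348 0.08566615]
0.18 7 0.184 1564 0.186 1967 0.19 598 R 0.095 -0.612 -0.199 0.186
R 0.105 -0.596 -0.222 0.186
R 0.112 -0.571 -0.242 0.185
R 0.117 -0.566 -0.251 0.186
R 0.13 -0.58 -0.268 0.186
R 0.14 -0.565 -0.278 0.186
```

```bash
sed -i 's/.588,.033,0/.5885,.0347,0/' geo.py; python3 - <<'E'
from mv import *; from vis import *
s=np.load("wrist2.npz");P=fcloud(s["d"],s["K"],s["camera_from_world"]).reshape(-1,3);Q=inj(P)
rr=np.hypot(Q[:,0],Q[:,1]);az=np.arctan2(Q[:,1],Q[:,0])
m=(Q[:,2]>.236)&(Q[:,2]<.25)&(rr>.07)&(rr<.135)&(abs(az+.436)<.25);q=Q[m]
(c,sz,an)=cv2.minAreaRect(q[:,:2].astype(np.float32));l=np.linalg.svd(q[:,:2]-q[:,:2].mean(0))[2][0];d=np.arctan(l[1]/l[0])
kc=np.array(c);ka=np.arctan2(c[1],c[0]);print(len(q),kc,sz,an,"R",np.hypot(*c),"az",ka,"dir",d)
if not(abs(ka+.43)<.04 and abs(np.hypot(*c)-.102)<.008 and abs(d+.46)<.09): raise SystemExit("check")
def kp(a,z): return w([.102*np.cos(a),.102*np.sin(a),z])
Q0=down(YAW+d+np.pi/2)
ctrl.move_gripper(.05,60);ctrl.move_ptp(kp(ka,.30),Q0);ctrl.movel(kp(ka,.229),speed=.1);print(ctrl.read_ft_force())
ctrl.move_gripper(0,60);print(ctrl.read_finger_gap(),ctrl.read_ft_force(),ctrl.read_time_s())
ctrl.pause(.2)
P0=ctrl.camera_params("wrist");iw,dw=ctrl.read_camera("wrist");np.savez("wrist3.npz",p=iw,d=dw,**P0);cv2.imwrite("pics/w3.png",iw[:,:,::-1])
im,_=ctrl.read_camera("scene");cv2.imwrite("pics/s3.png",cv2.resize(im[200:300,290:400,::-1],(528,480),interpolation=cv2.INTER_CUBIC))
E
```

```text
1467 [ 0.09266332 -0.04178295] (0.013931040652096272, 0.049680471420288086) 62.30033493041992 R 0.10164794949319927 az -0.42361164627348624 dir -0.4874366253345554
[ 0.0722132  -0.65745655  0.5662175 ]
0.012766336646035718 [ 0.74335174 -0.61857955  2.18047351] 19.2917
```

View pics/w3.png

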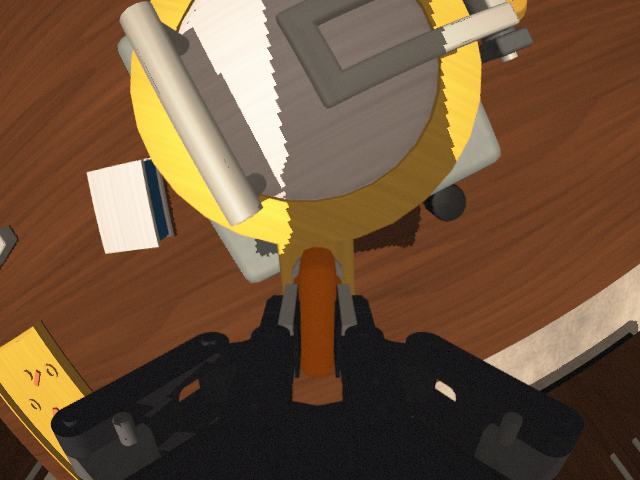

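```bash
python3 - <<'E'
from mv import *
A=-.434;d=-.4874-(.4346-.4236)
def kp(a,z): return w([.102*np.cos(a),.102*np.sin(a),z])
ctrl.movel(kp(A,.229),down(YAW+d+np.pi/2),speed=.03)
ok=True
for dz in (.003,.006,.010,.014,.0175):
    ctrl.movel(kp(A,.229-dz),speed=.04);f=np.array(ctrl.read_ft_force());print(dz,f.round(1),ctrl.read_eef_pos()[2]);
    if f[2]>25 and dz<.015: ok=False;break
print(ctrl.read_finger_gap(),ctrl.read_time_s(),ok)
if ok:
    for t in np.linspace(0,1.52,6)[1:]:
        q=down(YAW+d+np.pi/2-t)
        try: ctrl.movel(kp(A,.2115),q,speed=.05)
        except ctrl.MotionError as e: print(e); ctrl.move_ptp(kp(A,.2115),q)
        print(t.round(2),np.round(ctrl.read_ft_force(),1),np.round(ctrl.read_ft_torque(),2),np.round(ctrl.read_eef_pos()-kp(A,.2115),4),ctrl.read_time_s())
E
```

```text
0.003 [2.3 1.3 3. ] 0.22624999705155494
0.006 [3.2 1.9 5.2] 0.2233430880212784
0.01 [3.2 2.1 4.6] 0.21959387349170462
0.014 [3.5 1.8 5.8] 0.21593711808297264
0.0175 [1.  1.9 9.9] 0.2139245310153986
0.012700555239782009 21.0917 True
0.3 [ 1.4  3.2 11. ] [ 0.58 -0.17 -0.04] [ 0.0006 -0.      0.0024] 21.5417
0.61 [ 0.8  2.4 10.8] [ 0.48 -0.1  -0.  ] [ 0.0004 -0.0002  0.0024] 21.9917
0.91 [ 0.1  1.5 10.7] [ 0.48 -0.02  0.06] [ 0.0003 -0.0003  0.0024] 22.4417
1.22 [-0.3  2.5 11.2] [ 0.5   0.02 -0.05] [ 0.     -0.0003  0.0024] 22.8917
1.52 [-0.1  2.2 11.4] [0.27 0.23 0.04] [-0.0007 -0.0015  0.0024] 23.3417
```

```bash
python3 - <<'E'
from mv import *; from vis import *
ctrl.move_gripper(.035);ctrl.pause(.2);p=np.array(ctrl.read_eef_pos());ctrl.movel(p+[0,0,.03],speed=.08)
ctrl.movel(w([.0,.0,.40]),down(YAW-.436+np.pi/2),speed=.25)
ctrl.movel(w([.092,-.043,.34]),speed=.2);ctrl.pause(.3)
P0=ctrl.camera_params("wrist");iw,dw=ctrl.read_camera("wrist")
Q=inj(fcloud(dw,P0["K"],P0["camera_from_world"]).reshape(-1,3))
rr=np.hypot(Q[:,0],Q[:,1]);az=np.arctan2(Q[:,1],Q[:,0])
m=(Q[:,2]>.215)&(Q[:,2]<.25)&(rr>.09)&(rr<.115)&(abs(az+.436)<.3);q=Q[m]
(c,sz,an)=cv2.minAreaRect(q[:,:2].astype(np.float32));l=np.linalg.svd(q[:,:2]-q[:,:2].mean(0))[2][0]
print(len(q),np.median(q[:,2]),sz,"R",np.hypot(*c),"az",np.arctan2(c[1],c[0]),"dir",np.arctan2(l[1],l[0]))
for R in (.112,.117,.13,.14):
    k=az[(abs(rr-R)<.003)&(abs(Q[:,2]-.186)<.008)&(abs(az+.43)<.3)];print(R,k.min(),k.max(),(k.min()+k.max())/2)
cv2.imwrite("pics/w4.png",iw[:,:,::-1]);print(ctrl.read_time_s())
E
```

```text
1573 0.22809138023619227 (0.049586955457925797, 0.01397760584950447) R 0.1007278794820886 az -0.4394532481921093 dir -2.0118947423064375Traceback (most recent call last):
  File "<stdin>", line 12, in <module>
    return umr_minimum(a, axis, None, out, keepdims, initial, where)
ValueError: zero-size array to reduction operation minimum which has no identity
```

```bash
python3 -c "
from bench import ctrl
print(ctrl.read_time_s(),ctrl.read_ft_force());print(ctrl.sign_off())"
```

```text
27.225 [ 0.45500741 -0.33559248 -0.67913409]
the job is handed in; nothing more can be done
None
```

The job is handed in at about 27 s. The lid is shut, the lock ring is at its mark (about 0.87 rad), and the wing knob is turned about 1.57 rad and stays down about 15 mm, measured with the wrist camera after letting go; no pass/fail verdict was returned.

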